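# Find the banchan keeper whose lid stays up

## Robot

A 6-joint arm with a two-finger parallel gripper is mounted at the origin on the work surface. World frame = base frame: x ahead of the robot, y to its left, z up, the work surface at z = 0. Lengths are in m, angles in rad, forces in N, time in s.
With the tool pointing down it reaches from about 0.35 to 0.975 m from the base axis. Payload 4.9 kg.
Tool frame: the origin (TCP) lies at the very end of the fingers, on their centre line; the grasp point (between the pads) lies 19 mm behind it; x points along the fingers, y is the direction in which the jaws open and shut, and the axes are right-handed (so a half turn about x gives the same grasp; the last joint's range is limited). The gripper opens to 85 mm and grips with 20 to 120 N. Pads are 22 mm wide; open, the fingers measure 114 mm over their backs; the gripper's body (76 mm by 85 mm) begins 54 mm behind the grasp point. The pads swing forward as they close: fully open they stand 13 mm farther back than shut.
Start: joints at [1.156, 0.053, 1.613, -0, 1.476, -0.119], TCP at [0.182, 0.598, 0.231] pointing down, gripper open.
Joint ranges: [-3.01, 3.01], [-1.01, 2.22], [0.06, 2.58], [-1.02, 4.17], [0.09, 2.62], [-3.14, 3.14]. Speed limits (rad/s): [2.57, 2.57, 3.14, 3.14, 3.14, 3.14].

## Interface

Orientations are given as a unit quaternion [w, x, y, z].
In Python, from plant import manip gives the robot as it stands.
- The arm moves only by the tool play_rows, never from a script. Its argument "plan" is a list of rows, each a list of 5 numbers: the shift along the tool's x, y, z in mm, then the turn about the tool's x in rad, then the closure, from -1 (fully open) to 1 (shut). A call has 1 to 8 rows; each row is the pose to reach, as a shift and turn from the pose commanded when the call began, along the tool's axes at that moment; what a row does not reach only later rows make up. A row lasts 1/8 s, in which the tool goes at most 62.5 mm and 10.7 degrees, less where a joint would pass 70% of its speed; a pose out of reach is approached as far as the arm can. A call with a gripper value outside its range is refused whole. The fingers move at their own pace and stop on an object; the grip force is fixed at half the most. Time passes only in rows, so rows that repeat a pose let the fingers close. It gives the time, the measured TCP pose, the force and the opening at its end, in the units of the state.
- manip.state(): the state, without advancing time (a new reading comes with each control period).
- manip.grab_frame(name): name is "side" or "top" or "wrist"; returns a dict with "img" (480x640x3 uint8, red, green, blue), "range_z" (480x640 float32, m along the optical axis (not along the pixel's ray), 0 where there is no reading), "fx", "fy", "cx", "cy" (pixels), "origin" and "rotation" of the camera in the world. Camera axes: x right, y up, looking along -z (the intrinsics and any distortion apply to the point x, -y, -z); pixel columns grow to the right and rows downward; lengths in m; the calibration is good to about 2 mm. A picture is of the moment at which its call begins.
- manip.job_done(): hands the job in, once; it reports no verdict.
The state is a dict: "time": time; "joint_pos": joint angles; "joint_vel": joint speeds; "joint_efforts": joint torques, N m; "tool_pos": TCP position; "tool_rot": TCP orientation; "contact_force": force on the tool from outside, world axes, zero at the start; "ft_torque": the same for the moment, N m; "gripper_width": opening from 0.0 (shut) to 1.0 (fully open).
Only numpy, scipy, OpenCV 4.12 (cv2) and the standard library are available. Lean on these libraries where they do the work, as an engineer would, in place of code of your own. Each camera call takes 0.05 s, during which the arm holds its last target. There are 200 camera calls.

## Task

One of the two steel banchan keepers on the counter has a slack lid hinge, and I need the sound one open for filling: with a fingertip under its lip, gently lift a lid about half open (around 50 degrees), let go and see whether it holds, and if it sinks shut try the other. Prove the one that holds with a light push straight down on top of its lip, about 5 newtons, so that it would surely stay up when bumped. Leave that lid standing about half open, the slack one shut, and everything else on the counter where it is.

Things in the scene. Friction and masses are not known exactly. Their poses are not given: they have to be found in the camera images.
- keeper_a: one of two look-alike brushed-steel banchan keepers fixed on the counter, left or right at random: open housing 190 (x) x 170 (y) x 110 mm high, shallow cups inside, flat hinged lid. Origin: centre of the underside; x points from the lip at the front (robot side) to the hinge at the back, y along the hinge, z up. Turned by up to 0.2 rad
- lid_a (a joint): opening of that keeper's lid, rad: 0 shut, grows as the lip rises, stops at 1.5. About 0.35 kg, 174 mm wide, 4 mm thick, underside level with the hinge axis. One of the two lids is sound: it stays where left, takes 10 to 14 N under the bend to lift, and slips under some 11 N straight down on the lip at 50 degrees. The other is slack: lifts with 2 to 6 N, sinks shut in 2 to 3 s
- bend_a (a point): on the lid, turning with it: middle of the bend where the flat lid turns up into its lip, on the underside, 202 mm from the hinge axis and 22 mm in front of the housing's front wall when shut: a fingertip goes under this 22 mm overhang from the front. Axes: those of the keeper when shut (x to the hinge, z out of the lid's top)
- lip_a (a point): on the lid, turning with it, axes as the bend: middle of the lip's upper edge. The lip slants up from the bend 60 degrees steep, forwards, 174 mm long, 3 mm thick with a 6 mm round bead along this edge; shut, this point is 9 mm in front of and 20 mm above the bend. For lifting from below, not for clamping: lid and housing are thin sheet, spoilt by more than 25 N
- hinge_a (a point): middle of that keeper's hinge axis (axis along the keeper's y), 85 mm behind the keeper's centre and 110 mm above the counter; axes as the keeper's; does not move with the lid
- keeper_b: one of two look-alike brushed-steel banchan keepers fixed on the counter, left or right at random: open housing 190 (x) x 170 (y) x 110 mm high, shallow cups inside, flat hinged lid. Origin: centre of the underside; x points from the lip at the front (robot side) to the hinge at the back, y along the hinge, z up. Turned by up to 0.2 rad
- lid_b (a joint): opening of that keeper's lid, rad: 0 shut, grows as the lip rises, stops at 1.5. About 0.35 kg, 174 mm wide, 4 mm thick, underside level with the hinge axis. One of the two lids is sound: it stays where left, takes 10 to 14 N under the bend to lift, and slips under some 11 N straight down on the lip at 50 degrees. The other is slack: lifts with 2 to 6 N, sinks shut in 2 to 3 s
- bend_b (a point): on the lid, turning with it: middle of the bend where the flat lid turns up into its lip, on the underside, 202 mm from the hinge axis and 22 mm in front of the housing's front wall when shut: a fingertip goes under this 22 mm overhang from the front. Axes: those of the keeper when shut (x to the hinge, z out of the lid's top)
- lip_b (a point): on the lid, turning with it, axes as the bend: middle of the lip's upper edge. The lip slants up from the bend 60 degrees steep, forwards, 174 mm long, 3 mm thick with a 6 mm round bead along this edge; shut, this point is 9 mm in front of and 20 mm above the bend. For lifting from below, not for clamping: lid and housing are thin sheet, spoilt by more than 25 N
- hinge_b (a point): middle of that keeper's hinge axis (axis along the keeper's y), 85 mm behind the keeper's centre and 110 mm above the counter; axes as the keeper's; does not move with the lid
- cup_1: loose shallow stainless banchan cup, 84 mm across, 30 mm high, 3 mm wall; origin: centre of its underside, z up. Bystander
- cup_2: loose shallow stainless banchan cup, 84 mm across, 30 mm high, 3 mm wall; origin: centre of its underside, z up. Bystander
- cup_3: loose shallow stainless banchan cup, 84 mm across, 30 mm high, 3 mm wall; origin: centre of its underside, z up. Bystander
- bowl: grey stoneware bowl, 140 mm across, 60 mm high; origin: centre of its underside. Bystander
- glass_box: closed glass storage box with a white lid and four latch tabs, 128 x 178 x 73 mm (y is the long side); origin: centre of its underside. Bystander
- soy: amber glass bottle with a black cap, 56 mm across, 160 mm high; origin: centre of its underside. Bystander
- shaker: small glass jar with a steel cap, 44 mm across, 85 mm high; origin: centre of its underside. Bystander

How it is judged:
By the outcome, as a careful person would: the job done as asked, in the order asked, and still so for the second after the job is handed in, with the robot touching nothing.
It also fails if it takes over 70 s, if anything falls off the work surface, if the arm or the gripper's body presses on something with over 40 N, if the wrist force passes 120 N, or if a joint passes its speed limit or range.

## Working session

There is one attempt and no reset: what is moved stays moved. The work goes in short steps, Python scripts to look and compute and a tool call to move; the robot and the scene stay as the last step left them, time stands still between calls to the robot, and variables do not carry over. Pictures are saved under pics/ and viewed, about 8 in all and at most 12, crops included, and the job is handed in when it is done.

Besides the shell and the picture viewer there is one more tool, called after ">>>" by a JSON object that holds its "api" and its "payload". play_rows: Moves the arm, as the interface text tells. Its arguments: {"type":"object","properties":{"plan":{"type":"array"}},"required":["plan"]}

```bash
mkdir -p pics; ls; python3 - <<'E'
from plant import manip
import cv2
s=manip.state(); print(s)
for n in("top","side"):
    f=manip.grab_frame(n); cv2.imwrite(f"pics/{n}0.png",f["img"][:,:,::-1])
    print(n,f["fx"],f["fy"],f["cx"],f["cy"],f["origin"],f["rotation"],[k for k in f])
    import numpy as np; np.savez(f"{n}0.npz",**f)
E
```

```text
pics
{'time': 0.0, 'joint_pos': array([ 1.15598548e+00,  5.33706309e-02,  1.61429976e+00, -5.36783047e-05,
        1.47599260e+00, -1.19014881e-01]), 'joint_vel': array([-8.09666757e-05,  1.47297145e-03, -1.15625127e-03, -6.07242918e-04,
        6.15071202e-05, -1.49843996e-03]), 'joint_efforts': array([ 2.75600087e-04, -3.93671215e+01, -3.70179391e+01, -1.20473242e-04,
        6.86994754e-03,  6.38693407e-06]), 'tool_pos': array([0.1819574 , 0.59727314, 0.23005104]), 'tool_rot': array([ 0.69921236,  0.10348593,  0.69956204, -0.10490801]), 'contact_force': array([-0.21926625, -0.65501075, -0.04178202]), 'ft_torque': array([-0.03327033, -0.01696319,  0.01603548]), 'gripper_width': 1.001116897012727}
top 478.5496705746149 478.5496705746149 319.3388435781058 239.47906919211326 [ 0.38136069 -0.01620957  1.17818154] [ 0.71394644  0.05971758 -0.05791024 -0.69524147] ['img', 'range_z', 'fx', 'fy', 'cx', 'cy', 'origin', 'rotation']
side 490.9739967851983 490.9739967851983 311.13134977150816 238.4536637423201 [ 0.49050465 -0.92122414  0.76844618] [ 0.89367598  0.44653196 -0.01132599 -0.04271024] ['img', 'range_z', 'fx', 'fy', 'cx', 'cy', 'origin', 'rotation']
```

View pics/top0.png

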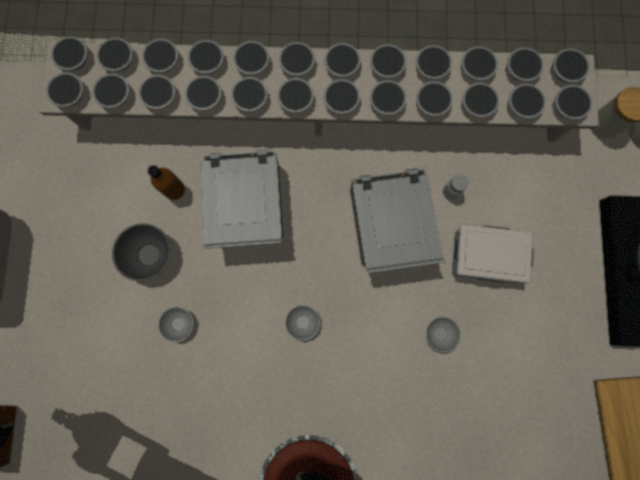

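View pics/side0.png

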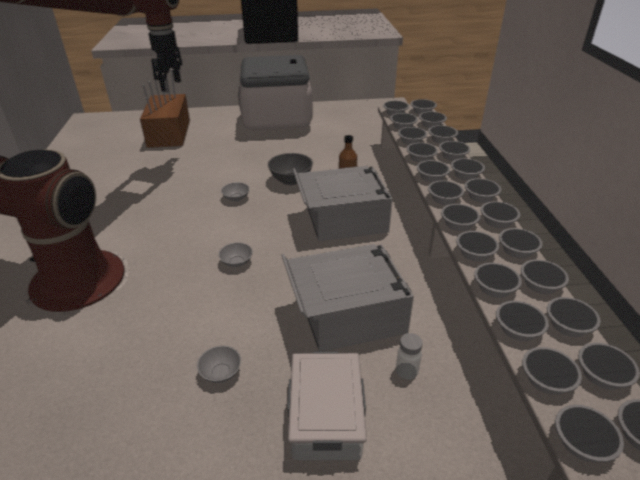

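The top view shows both keepers: left lid about (203–282, 152–246), right lid about (353–441, 171–270), with the lips toward the bottom of the image. The cups sit in front of them. In the side view both lids are shut and the lips are on the robot side.

```bash
cat > h.py <<'E'
import numpy as np, cv2
from scipy.spatial.transform import Rotation as R
def rot(q): return R.from_quat([q[1],q[2],q[3],q[0]]).as_matrix()
def cloud(f):
    v,u=np.mgrid[0:480,0:640]; d=f["range_z"]
    p=np.stack([(u-f["cx"])/f["fx"]*d,-(v-f["cy"])/f["fy"]*d,-d],-1)
    w=p@rot(f["rotation"]).T+f["origin"]; w[d==0]=np.nan; return w
E
python3 - <<'E'
from h import *
f=np.load("top0.npz"); w=cloud(f); z=w[...,2]
print("table z",np.nanmedian(z[280:300,380:420]), "shelf",w[100,320],w[75,320])
m=((z>0.095)&(z<0.15)&(w[...,0]<0.75)&(w[...,0]>.2)&(abs(w[...,1])<.5)).astype(np.uint8)
n,l,st,c=cv2.connectedComponentsWithStats(m)
for i in range(1,n):
    if st[i,4]<1500: continue
    P=w[l==i]; r=cv2.minAreaRect((P[:,:2]*1000).astype(np.float32))
    print(i,st[i],r,np.nanpercentile(P[:,2],[1,50,99]));print(cv2.boxPoints(r).round())
for nm,(u,v) in dict(cupL=(177,325),cupM=(303,323),cupR=(443,335),bowl=(141,251),glass=(494,253),soy=(155,172),shk=(457,186)).items(): print(nm,w[v,u].round(3))
# profile through the right lid centre
print([tuple(w[v,404].round(3)) for v in range(250,276,2)])
E
```

```text
table z 0.001361531736136512 shelf [ 0.88705676 -0.00394731  0.13145512] [ 0.94836698 -0.00232904  0.13406793]
1 [ 202  156   80   93 6759] ((648.4456176757812, 171.52951049804688), (220.04537963867188, 175.18826293945312), 5.740157604217529) [0.11092216 0.11625897 0.13199851]
[[530. 248.]
 [548.  73.]
 [767.  95.]
 [749. 270.]]
3 [ 352  168   94  105 7309] ((612.6446533203125, -185.30055236816406), (228.1165771484375, 175.2498321533203), 9.491172790527344) [0.10743323 0.11609321 0.13185737]
[[ 486. -118.]
 [ 515. -291.]
 [ 740. -253.]
 [ 711.  -80.]]
cupL [0.36  0.327 0.007]
cupM [0.373 0.023 0.006]
cupR [ 0.354 -0.314  0.005]
bowl [0.538 0.43  0.006]
glass [ 0.545 -0.417  0.076]
soy [0.693 0.354 0.164]
shk [ 0.702 -0.332  0.085]
[(np.float64(0.542), np.float64(-0.202), np.float64(0.111)), (np.float64(0.537), np.float64(-0.202), np.float64(0.114)), (np.float64(0.532), np.float64(-0.202), np.float64(0.112)), (np.float64(0.528), np.float64(-0.202), np.float64(0.112)), (np.float64(0.523), np.float64(-0.201), np.float64(0.118)), (np.float64(0.518), np.float64(-0.202), np.float64(0.116)), (np.float64(0.513), np.float64(-0.201), np.float64(0.121)), (np.float64(0.509), np.float64(-0.2), np.float64(0.122)), (np.float64(0.503), np.float64(-0.199), np.float64(0.132)), (np.float64(0.513), np.float64(-0.221), np.float64(0.006)), (np.float64(0.508), np.float64(-0.221), np.float64(0.003)), (np.float64(0.503), np.float64(-0.221), np.float64(0.002)), (np.float64(0.498), np.float64(-0.221), np.float64(0.004))]
```

>>> {"api": "play_rows", "payload": {"plan": [[-60,0,0,0,1],[-120,0,0,0,1],[-180,0,0,0,1],[-240,0,0,0,1],[-300,0,0,0,1],[-360,0,0,0,1],[-420,0,0,0,1],[-480,0,0,0,1]]}}

```text
time: 1.1
tool_pos: [0.182, 0.5974, 0.7129]
tool_rot: [0.699, 0.104, 0.699, -0.104]
contact_force: [0.4, 0.2, 0.2]
gripper_width: -0.001
```

>>> {"api": "play_rows", "payload": {"plan": [[-60,0,0,0,1],[-120,0,0,0,1],[-180,0,0,0,1],[-240,0,0,0,1],[-300,0,0,0,1],[-360,0,0,0,1]]}}

```text
time: 1.85
tool_pos: [0.1615, 0.5309, 0.8479]
tool_rot: [0.703, 0.121, 0.695, -0.087]
contact_force: [-0.8, 0.5, 0.1]
gripper_width: -0.0
```

```bash
python3 - <<'E'
from plant import manip
s=manip.state(); print(s["time"],s["joint_pos"].round(3),s["tool_pos"].round(3),s["tool_rot"].round(3))
E
```

```text
1.85 [ 1.14   0.418  0.055  0.005  2.619 -0.131] [0.162 0.531 0.848] [ 0.703  0.121  0.695 -0.087]
```

>>> {"api": "play_rows", "payload": {"plan": [[50,0,0,0,1],[100,0,0,0,1],[150,0,0,0,1],[200,0,0,0,1]]}}

```text
time: 2.35
tool_pos: [0.1654, 0.5405, 0.6457]
tool_rot: [0.703, 0.121, 0.695, -0.087]
contact_force: [1.1, -0.1, 0.4]
gripper_width: -0.0
```

```bash
python3 - <<'E'
from plant import manip
from h import *
s=manip.state(); print(s["time"],s["joint_pos"].round(3),s["tool_pos"].round(3),s["tool_rot"].round(3)); print(rot(s["tool_rot"]).round(3))
E
```

```text
2.35 [ 1.141 -0.03   1.01   0.003  2.114 -0.133] [0.165 0.541 0.646] [ 0.703  0.121  0.695 -0.087]
[[ 0.018  0.291  0.957]
 [ 0.045  0.956 -0.291]
 [-0.999  0.048  0.004]]
```

>>> {"api": "play_rows", "payload": {"plan": [[-10,-31,51,-0.04,1],[-20,-62,102,-0.08,1],[-30,-93,153,-0.12,1],[-40,-124,204,-0.16,1],[-50,-155,255,-0.2,1],[-60,-186,306,-0.25,1],[-70,-217,357,-0.3,1],[-80,-248,408,-0.34,1]]}}

```text
time: 3.35
tool_pos: [0.4828, 0.1802, 0.7186]
tool_rot: [0.714, -0.001, 0.699, 0.031]
contact_force: [0.3, 1.0, 0.0]
gripper_width: 0.004
```

>>> {"api": "play_rows", "payload": {"plan": [[-15,-28,45,-0.03,1],[-30,-58,90,-0.06,1],[-50,-88,140,-0.08,1],[-80,-88,140,-0.08,1]]}}

```text
time: 3.85
tool_pos: [0.6266, 0.0944, 0.7881]
tool_rot: [0.711, -0.028, 0.701, 0.057]
contact_force: [12.1, 8.4, 67.1]
gripper_width: 0.002
```

```bash
cat > st.py <<'E'
from plant import manip
from h import *
s=manip.state(); print(s["time"],s["joint_pos"].round(3),s["tool_pos"].round(3),s["tool_rot"].round(3),s["contact_force"].round(1)); print(rot(s["tool_rot"]).round(3))
E
python3 st.py
```

```text
3.85 [ 0.013  0.521  0.055  0.076  2.553 -1.614] [0.627 0.094 0.788] [ 0.711 -0.028  0.701  0.057] [12.1  8.4 67.1]
[[ 0.011 -0.121  0.993]
 [ 0.043  0.992  0.12 ]
 [-0.999  0.041  0.016]]
```

>>> {"api": "play_rows", "payload": {"plan": [[-10,0,-20,0,1],[-25,0,-45,0,1],[-40,0,-70,0,1],[-60,0,-100,0,1],[-80,0,-130,0,1],[-100,0,-160,0,1]]}}

```text
time: 4.6
tool_pos: [0.4573, 0.0726, 0.874]
tool_rot: [0.72, -0.029, 0.691, 0.058]
contact_force: [0.4, -0.1, 1.4]
gripper_width: -0.002
```

```bash
python3 st.py
```

```text
4.6 [-0.031  0.18   0.304  0.09   2.619 -1.647] [0.457 0.073 0.874] [ 0.72  -0.029  0.691  0.058] [ 0.4 -0.1  1.4]
[[ 0.038 -0.125  0.991]
 [ 0.044  0.991  0.123]
 [-0.998  0.039  0.043]]
```

>>> {"api": "play_rows", "payload": {"plan": [[-20,0,-20,0,1],[-45,0,-45,0,1],[-70,0,-70,0,1],[-100,0,-100,0,1],[-130,0,-130,0,1],[-160,0,-160,0,1],[-200,0,-200,0,1],[-240,0,-240,0,1]]}}

```text
time: 5.6
tool_pos: [0.297, 0.055, 0.8972]
tool_rot: [0.742, -0.032, 0.667, 0.055]
contact_force: [-0.1, 0.2, 0.0]
gripper_width: -0.0
```

```bash
python3 st.py
```

```text
5.6 [-0.114 -0.178  0.6    0.102  2.619 -1.716] [0.297 0.055 0.897] [ 0.742 -0.032  0.667  0.055] [-0.1  0.2  0. ]
[[ 0.103 -0.123  0.987]
 [ 0.039  0.992  0.12 ]
 [-0.994  0.026  0.107]]
```

>>> {"api": "play_rows", "payload": {"plan": [[-60,0,-15,0,1]]}}

```text
time: 5.72
tool_pos: [0.2866, 0.0549, 0.9124]
tool_rot: [0.756, -0.033, 0.651, 0.053]
contact_force: [-0.0, -0.1, 0.6]
gripper_width: -0.001
```

>>> {"api": "play_rows", "payload": {"plan": [[-60,0,-15,0,1]]}}

```text
time: 5.85
tool_pos: [0.2718, 0.0556, 0.9287]
tool_rot: [0.772, -0.035, 0.633, 0.05]
contact_force: [0.1, 1.0, 0.6]
gripper_width: 0.003
```

>>> {"api": "play_rows", "payload": {"plan": [[-60,0,0,0,1]]}}

```text
time: 5.98
tool_pos: [0.2669, 0.058, 0.9464]
tool_rot: [0.786, -0.036, 0.615, 0.047]
contact_force: [0.8, 0.1, -0.3]
gripper_width: -0.002
```

>>> {"api": "play_rows", "payload": {"plan": [[-60,0,0,0,1],[-120,0,0,0,1]]}}

```text
time: 6.22
tool_pos: [0.2581, 0.0621, 0.9655]
tool_rot: [0.803, -0.038, 0.593, 0.045]
contact_force: [-0.2, 0.4, -0.1]
gripper_width: -0.002
```

```bash
python3 st.py
```

```text
6.225 [-0.113 -0.144  0.371  0.119  2.619 -1.689] [0.258 0.062 0.966] [ 0.803 -0.038  0.593  0.045] [-0.2  0.4 -0.1]
[[ 0.292 -0.117  0.949]
 [ 0.027  0.993  0.114]
 [-0.956 -0.008  0.294]]
```

>>> {"api": "play_rows", "payload": {"plan": [[-60,0,0,0,1]]}}

```text
time: 6.35
tool_pos: [0.2515, 0.0643, 0.9769]
tool_rot: [0.813, -0.039, 0.579, 0.043]
contact_force: [-0.2, 0.1, -0.4]
gripper_width: -0.002
```

>>> {"api": "play_rows", "payload": {"plan": [[-60,0,0,0,1]]}}

```text
time: 6.48
tool_pos: [0.2382, 0.0673, 0.9895]
tool_rot: [0.825, -0.04, 0.562, 0.041]
contact_force: [0.1, 0.2, -0.2]
gripper_width: 0.005
```

>>> {"api": "play_rows", "payload": {"plan": [[-60,0,0,0,1]]}}

```text
time: 6.6
tool_pos: [0.223, 0.0708, 1.0007]
tool_rot: [0.836, -0.041, 0.545, 0.039]
contact_force: [0.1, 0.5, 0.1]
gripper_width: 0.002
```

>>> {"api": "play_rows", "payload": {"plan": [[-60,0,0,0,1]]}}

```text
time: 6.72
tool_pos: [0.2059, 0.0755, 1.0107]
tool_rot: [0.847, -0.042, 0.529, 0.036]
contact_force: [-0.6, 0.1, -0.0]
gripper_width: 0.0
```

>>> {"api": "play_rows", "payload": {"plan": [[-60,0,0,0,1]]}}

```text
time: 6.85
tool_pos: [0.1858, 0.0816, 1.0201]
tool_rot: [0.856, -0.043, 0.514, 0.033]
contact_force: [0.5, -0.2, 0.5]
gripper_width: -0.003
```

>>> {"api": "play_rows", "payload": {"plan": [[-60,0,0,0,1]]}}

```text
time: 6.98
tool_pos: [0.1653, 0.0875, 1.028]
tool_rot: [0.863, -0.045, 0.502, 0.029]
contact_force: [-0.3, 0.5, -0.1]
gripper_width: -0.001
```

```bash
python3 st.py
```

```text
6.975 [ 0.298 -0.113  0.119 -0.284  2.619 -1.665] [0.165 0.087 1.028] [ 0.863 -0.045  0.502  0.029] [-0.3  0.5 -0.1]
[[ 0.494 -0.095  0.864]
 [ 0.005  0.994  0.106]
 [-0.869 -0.048  0.492]]
```

>>> {"api": "play_rows", "payload": {"plan": [[52,-3,29,0,1],[104,-7,58,0,1],[156,-10,87,0,1],[208,-14,117,0,1],[260,-17,147,0,1],[312,-20,176,0,1],[364,-24,205,0,1],[416,-27,235,0,1]]}}

```text
time: 7.98
tool_pos: [0.5786, 0.0904, 0.7806]
tool_rot: [0.863, -0.046, 0.503, 0.031]
contact_force: [0.3, -0.5, 0.3]
gripper_width: 0.001
```

```bash
python3 st.py
```

```text
7.975 [ 0.032 -0.131  0.917 -0.009  1.841 -1.656] [0.579 0.09  0.781] [ 0.863 -0.046  0.503  0.031] [ 0.3 -0.5  0.3]
[[ 0.492 -0.099  0.865]
 [ 0.007  0.994  0.11 ]
 [-0.871 -0.048  0.49 ]]
```

>>> {"api": "play_rows", "payload": {"plan": [[0,0,50,0,1],[0,0,100,0,1],[0,0,130,0,1]]}}

```text
time: 8.35
tool_pos: [0.6917, 0.1049, 0.8446]
tool_rot: [0.862, -0.046, 0.504, 0.031]
contact_force: [0.7, 0.3, 0.4]
gripper_width: 0.001
```

```bash
python3 st.py
```

```text
8.35 [ 0.052  0.311  0.301 -0.02   2.017 -1.645] [0.692 0.105 0.845] [ 0.862 -0.046  0.504  0.031] [0.7 0.3 0.4]
[[ 0.491 -0.1    0.866]
 [ 0.007  0.994  0.11 ]
 [-0.871 -0.048  0.488]]
```

>>> {"api": "play_rows", "payload": {"plan": [[0,0,20,0,1],[0,0,35,0,1]]}}

```text
time: 8.6
tool_pos: [0.7176, 0.1078, 0.8531]
tool_rot: [0.863, -0.046, 0.502, 0.031]
contact_force: [-8.4, -1.7, 7.7]
gripper_width: -0.001
```

>>> {"api": "play_rows", "payload": {"plan": [[0,0,50,0,1]]}}

```text
time: 8.72
tool_pos: [0.7386, 0.1095, 0.8466]
tool_rot: [0.87, -0.045, 0.49, 0.032]
contact_force: [0.5, -0.5, 0.4]
gripper_width: -0.0
```

>>> {"api": "play_rows", "payload": {"plan": [[0,0,60,0,1]]}}

```text
time: 8.85
tool_pos: [0.7613, 0.1113, 0.8413]
tool_rot: [0.878, -0.045, 0.475, 0.033]
contact_force: [-0.3, 0.4, -0.2]
gripper_width: -0.001
```

>>> {"api": "play_rows", "payload": {"plan": [[0,0,60,0,1]]}}

```text
time: 8.98
tool_pos: [0.7831, 0.1129, 0.8358]
tool_rot: [0.886, -0.044, 0.461, 0.033]
contact_force: [-0.1, 0.2, -0.1]
gripper_width: 0.0
```

```bash
python3 st.py
```

```text
8.975 [ 0.054  0.523  0.057 -0.013  1.95  -1.641] [0.783 0.113 0.836] [ 0.886 -0.044  0.461  0.033] [-0.1  0.2 -0.1]
[[ 0.573 -0.1    0.813]
 [ 0.018  0.994  0.109]
 [-0.819 -0.047  0.572]]
```

>>> {"api": "play_rows", "payload": {"plan": [[-20,0,58,0,1]]}}

```text
time: 9.1
tool_pos: [0.7899, 0.1135, 0.8412]
tool_rot: [0.893, -0.044, 0.446, 0.034]
contact_force: [-0.1, 0.6, -0.5]
gripper_width: 0.001
```

>>> {"api": "play_rows", "payload": {"plan": [[-20,0,58,0,1]]}}

```text
time: 9.22
tool_pos: [0.7904, 0.114, 0.8558]
tool_rot: [0.903, -0.043, 0.427, 0.035]
contact_force: [0.2, -0.5, 0.2]
gripper_width: 0.001
```

>>> {"api": "play_rows", "payload": {"plan": [[-10,0,60,0,1]]}}

```text
time: 9.35
tool_pos: [0.7984, 0.1149, 0.8637]
tool_rot: [0.911, -0.042, 0.408, 0.036]
contact_force: [0.1, -1.1, 0.2]
gripper_width: 0.001
```

>>> {"api": "play_rows", "payload": {"plan": [[-10,0,60,0,1]]}}

```text
time: 9.48
tool_pos: [0.8073, 0.1158, 0.8692]
tool_rot: [0.918, -0.041, 0.392, 0.037]
contact_force: [-0.4, 0.9, -0.2]
gripper_width: -0.0
```

>>> {"api": "play_rows", "payload": {"plan": [[-10,0,60,0,1]]}}

```text
time: 9.6
tool_pos: [0.8146, 0.1166, 0.8761]
tool_rot: [0.925, -0.041, 0.376, 0.038]
contact_force: [-0.2, 0.1, 0.7]
gripper_width: 0.0
```

>>> {"api": "play_rows", "payload": {"plan": [[0,0,60,0,1]]}}

```text
time: 9.72
tool_pos: [0.8264, 0.1178, 0.8801]
tool_rot: [0.932, -0.04, 0.358, 0.038]
contact_force: [-0.2, -0.0, 0.2]
gripper_width: 0.001
```

>>> {"api": "play_rows", "payload": {"plan": [[0,0,60,0,1]]}}

```text
time: 9.85
tool_pos: [0.8376, 0.1189, 0.8836]
tool_rot: [0.938, -0.039, 0.342, 0.039]
contact_force: [0.5, -0.3, 0.0]
gripper_width: 0.0
```

>>> {"api": "play_rows", "payload": {"plan": [[0,0,60,0,1]]}}

```text
time: 9.98
tool_pos: [0.8464, 0.1199, 0.8896]
tool_rot: [0.944, -0.038, 0.325, 0.04]
contact_force: [0.0, 0.4, 0.0]
gripper_width: -0.001
```

```bash
python3 st.py
```

```text
9.975 [ 0.05   0.529  0.056  0.011  1.651 -1.638] [0.846 0.12  0.89 ] [ 0.944 -0.038  0.325  0.04 ] [0.  0.4 0. ]
[[ 0.785 -0.101  0.611]
 [ 0.051  0.994  0.099]
 [-0.617 -0.047  0.786]]
```

>>> {"api": "play_rows", "payload": {"plan": [[10,8,-59,0,1],[21,17,-118,0,1],[31,25,-178,0,1],[42,34,-237,0,1],[52,42,-296,0,1],[62,51,-355,0,1],[73,60,-414,0,1],[83,68,-474,0,1]]}}

```text
time: 10.98
tool_pos: [0.6337, 0.1428, 0.5005]
tool_rot: [0.944, -0.038, 0.325, 0.04]
contact_force: [-0.3, 0.1, -0.0]
gripper_width: 0.0
```

>>> {"api": "play_rows", "payload": {"plan": [[10,8,-59,0,1],[21,17,-118,0,1],[31,25,-178,0,1],[42,34,-237,0,1],[42,34,-237,0,1]]}}

```text
time: 11.6
tool_pos: [0.5147, 0.1549, 0.2758]
tool_rot: [0.941, -0.04, 0.334, 0.04]
contact_force: [1.1, -0.7, -0.8]
gripper_width: 0.002
```

```bash
python3 st.py; python3 - <<'E'
from plant import manip
from h import *
f=manip.grab_frame("side"); cv2.imwrite("pics/side1.png",cv2.resize(f["img"][100:340,200:520,::-1],(800,600)))
s=manip.state(); M=rot(s["tool_rot"])
def d(*p): print(p,(M.T@(np.array(p)-s["tool_pos"])*1000).round(0))
d(.515,.158,.077); d(.555,.162,.077)
E
```

```text
11.6 [ 0.215 -0.74   2.319 -0.185  0.689 -1.393] [0.515 0.155 0.276] [ 0.941 -0.04   0.334  0.04 ] [ 1.1 -0.7 -0.8]
[[ 0.774 -0.102  0.624]
 [ 0.049  0.994  0.102]
 [-0.631 -0.048  0.774]]
(0.515, 0.158, 0.077) [ 127.   13. -164.]
(0.555, 0.162, 0.077) [ 158.   13. -139.]
```

View pics/side1.png

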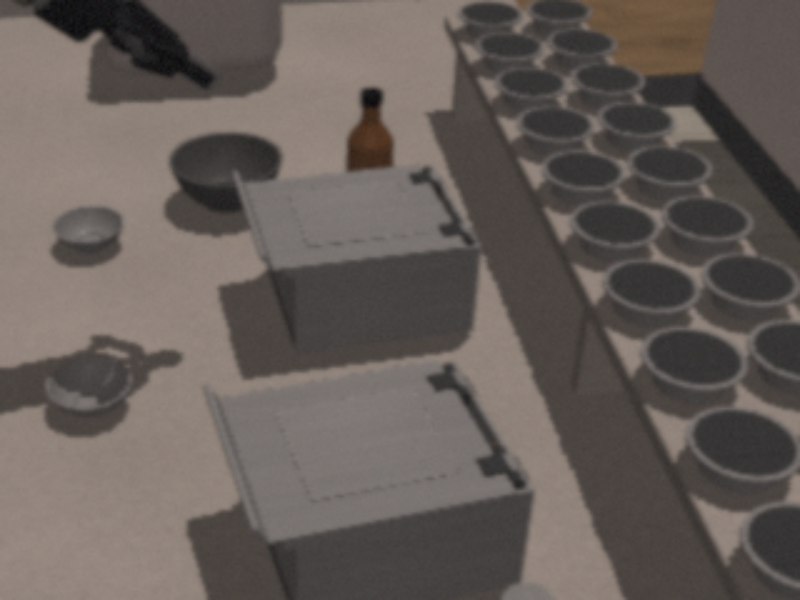

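The picture shows the shut fingers at crop (210,75), pointing forward and down at about 39°. Both lids are shut and the left lip edge runs (238,175)–(268,262). I'll go down in front of the left lip.

>>> {"api": "play_rows", "payload": {"plan": [[24,2,-34,0,1],[48,5,-67,0,1],[73,8,-100,0,1],[97,10,-134,0,1],[121,13,-167,0,1],[121,13,-167,0,1]]}}

```text
time: 12.4
tool_pos: [0.513, 0.1579, 0.083]
tool_rot: [0.944, -0.039, 0.326, 0.04]
contact_force: [-0.2, -0.1, -0.4]
gripper_width: -0.001
```

```bash
python3 st.py; cat > look.py <<'E'
from plant import manip
from h import *
import sys
cam,nm,u0,v0,w,hh=sys.argv[1],sys.argv[2],*map(int,sys.argv[3:])
f=manip.grab_frame(cam); cv2.imwrite(f"pics/{nm}.png",cv2.resize(f["img"][v0:v0+hh,u0:u0+w,::-1],(800,600),interpolation=cv2.INTER_CUBIC))
E
python3 look.py side s2 260 140 160 120
```

```text
12.4 [ 0.227 -0.422  2.482 -0.612  0.224 -0.929] [0.513 0.158 0.083] [ 0.944 -0.039  0.326  0.04 ] [-0.2 -0.1 -0.4]
[[ 0.784 -0.1    0.612]
 [ 0.05   0.994  0.099]
 [-0.619 -0.047  0.784]]
```

View pics/s2.png

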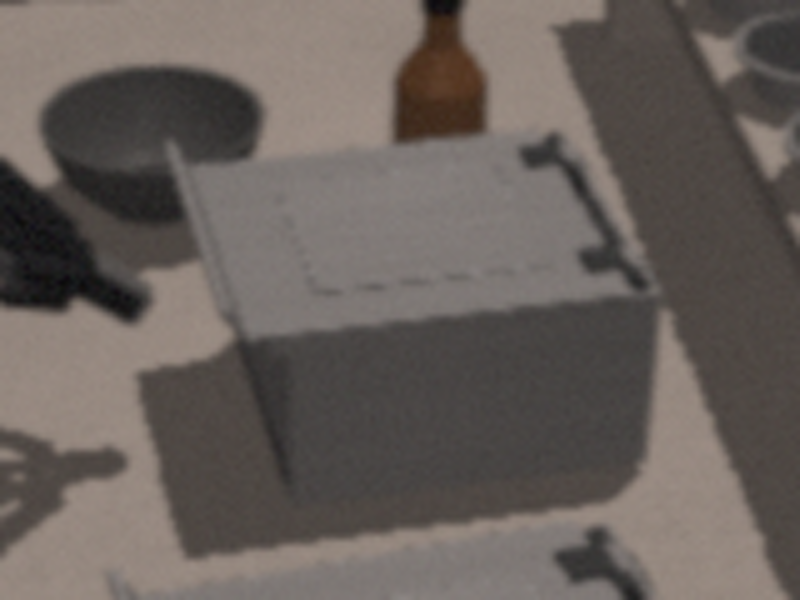

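>>> {"api": "play_rows", "payload": {"plan": [[10,0,6,0,1],[20,0,13,0,1],[30,0,19,0,1],[34,0,22,0,1]]}}

```text
time: 12.95
tool_pos: [0.5552, 0.1623, 0.0841]
tool_rot: [0.945, -0.038, 0.322, 0.04]
contact_force: [-0.5, -0.4, 0.6]
gripper_width: 0.0
```

```bash
python3 st.py
```

```text
12.95 [ 0.212 -0.281  2.385 -0.735  0.174 -0.811] [0.555 0.162 0.084] [ 0.945 -0.038  0.322  0.04 ] [-0.5 -0.4  0.6]
[[ 0.789 -0.1    0.606]
 [ 0.051  0.994  0.097]
 [-0.612 -0.046  0.79 ]]
```

```bash
cat > arc.py <<'E'
from plant import manip
from h import *
import sys
# arc.py yaw_deg th0 th1 n : tool-frame rows following the bend from th0 to th1 (deg)
yaw,t0,t1,n=map(float,sys.argv[1:5]); n=int(n)
s=manip.state(); M=rot(s["tool_rot"]); y=np.radians(yaw); k=np.array([np.cos(y),np.sin(y),0])
P=lambda t: 202*(-np.cos(np.radians(t))*k+np.sin(np.radians(t))*np.array([0,0,1]))
print(s["time"],s["tool_pos"].round(4),s["contact_force"].round(1))
for t in np.linspace(t0,t1,n+1)[1:]: print((M.T@(P(t)-P(t0))).round(0))
E
python3 arc.py 5.7 -2.2 12 8
```

```text
12.95 [0.5552 0.1623 0.0841] [-0.5 -0.4  0.6]
[-4. -0.  5.]
[-8. -1. 10.]
[-11.  -1.  15.]
[-15.  -1.  20.]
[-18.  -1.  25.]
[-21.  -2.  31.]
[-24.  -2.  36.]
[-27.  -2.  42.]
```

>>> {"api": "play_rows", "payload": {"plan": [[-4,0,5,0,1],[-6,0,7,0,1],[-8,0,10,0,1]]}}

```text
time: 13.32
tool_pos: [0.5512, 0.1624, 0.0922]
tool_rot: [0.944, -0.038, 0.325, 0.04]
contact_force: [0.2, 0.0, 0.2]
gripper_width: 0.003
```

>>> {"api": "play_rows", "payload": {"plan": [[-3,0,5,0,1],[-6,0,10,0,1]]}}

```text
time: 13.58
tool_pos: [0.5511, 0.1626, 0.1013]
tool_rot: [0.943, -0.039, 0.327, 0.04]
contact_force: [-1.0, -1.1, -2.3]
gripper_width: 0.002
```

```bash
python3 st.py;python3 arc.py 5.7 4 28 8
```

```text
13.575 [ 0.216 -0.337  2.386 -0.55   0.23  -0.998] [0.551 0.163 0.101] [ 0.943 -0.039  0.327  0.04 ] [-1.  -1.1 -2.3]
[[ 0.783 -0.1    0.615]
 [ 0.049  0.994  0.099]
 [-0.621 -0.047  0.783]]
13.575 [0.5511 0.1626 0.1013] [-1.  -1.1 -2.3]
[-6. -0.  9.]
[-11.  -1.  18.]
[-16.  -1.  27.]
[-20.  -2.  37.]
[-24.  -2.  47.]
[-27.  -3.  57.]
[-30.  -3.  67.]
[-32.  -4.  78.]
```

>>> {"api": "play_rows", "payload": {"plan": [[-2,0,3,0,1],[-4,0,6,0,1],[-6,0,9,0,1]]}}

```text
time: 13.95
tool_pos: [0.5519, 0.163, 0.1117]
tool_rot: [0.943, -0.039, 0.328, 0.04]
contact_force: [-4.5, -2.9, -1.9]
gripper_width: 0.0
```

>>> {"api": "play_rows", "payload": {"plan": [[-5,0,9,0,1],[-10,0,18,0,1],[-14,0,27,0,1]]}}

```text
time: 14.32
tool_pos: [0.5575, 0.1652, 0.1418]
tool_rot: [0.943, -0.039, 0.327, 0.04]
contact_force: [-3.9, -2.3, -2.2]
gripper_width: 0.0
```

```bash
python3 arc.py 5.7 10 50 8; python3 look.py side s3 260 120 160 120
```

```text
14.325 [0.5575 0.1652 0.1418] [-3.9 -2.3 -2.2]
[-8. -1. 16.]
[-14.  -2.  32.]
[-19.  -2.  49.]
[-22.  -3.  66.]
[-24.  -4.  84.]
[-24.  -4. 102.]
[-23.  -5. 119.]
[-20.  -6. 137.]
```

View pics/s3.png

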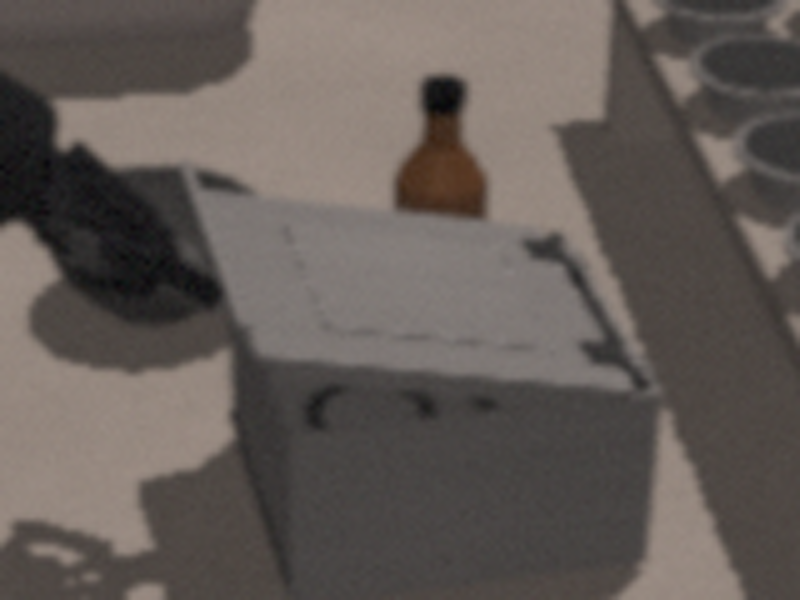

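The picture shows the left lid lifted about 12°, with the fingertip under its front edge at crop (215,290). The force is about 5 N, so this is probably the slack one. I'll lift it to half open and let go.

>>> {"api": "play_rows", "payload": {"plan": [[-4,0,8,0,1],[-8,-1,16,0,1],[-11,-1,24,0,1],[-14,-2,32,0,1],[-17,-2,40,0,1],[-19,-2,49,0,1],[-21,-3,57,0,1],[-22,-3,66,0,1]]}}

```text
time: 15.38
tool_pos: [0.5819, 0.1678, 0.2085]
tool_rot: [0.944, -0.039, 0.326, 0.04]
contact_force: [-0.5, -0.9, -3.1]
gripper_width: -0.001
```

```bash
python3 arc.py 5.7 30 50 8; python3 -c "
from plant import manip
from h import *
f=manip.grab_frame('top');w=cloud(f);np.save('w1.npy',w)
s=manip.state();print(s['joint_pos'].round(2))
P=w[(w[...,2]>.12)&(w[...,0]>.56)&(w[...,0]<.74)&(w[...,1]>.195)&(w[...,1]<.25)]
k=P[:,0]*np.cos(.1)+P[:,1]*np.sin(.1)
print(len(P),np.degrees(np.arctan(np.polyfit(k,P[:,2],1)[0])))"
```

```text
15.375 [0.5819 0.1678 0.2085] [-0.5 -0.9 -3.1]
[-1. -0.  9.]
[-2. -1. 18.]
[-2. -1. 26.]
[-2. -1. 35.]
[-2. -2. 44.]
[-1. -2. 53.]
[ 1. -2. 61.]
[ 2. -3. 70.]
[ 0.21 -0.44  2.25 -0.28  0.44 -1.29]
1492 -34.455528988282786
```

>>> {"api": "play_rows", "payload": {"plan": [[-1,0,9,0,1],[-2,-1,18,0,1],[-2,-1,26,0,1],[-2,-1,35,0,1],[-2,-2,44,0,1],[-1,-2,52,0,1]]}}

```text
time: 16.18
tool_pos: [0.6135, 0.171, 0.2504]
tool_rot: [0.944, -0.038, 0.326, 0.04]
contact_force: [-1.3, -1.4, -1.9]
gripper_width: -0.005
```

```bash
cat > ang.py <<'E'
from plant import manip
from h import *
import sys
# lid angle from top-camera depth: plane fit by hinge: points of the lid, away from the tool
which=sys.argv[1]
f=manip.grab_frame('top');w=cloud(f);np.save('w1.npy',w)
h,y=((.751,.182),np.radians(5.7)) if which=='L' else ((.7105,-.169),np.radians(9.5))
dx,dy=w[...,0]-h[0],w[...,1]-h[1]
a=-(dx*np.cos(y)+dy*np.sin(y)); b=-dx*np.sin(y)+dy*np.cos(y)
m=(abs(b)>.03)&(abs(b)<.08)&(a>.02)&(a<.19)&(w[...,2]>.09)
A,Z=a[m],w[...,2][m]
fit=cv2.fitLine(np.c_[A,Z].astype(np.float32),cv2.DIST_HUBER,0,.01,.01).ravel()
s=manip.state(); print(round(s['time'],2),'angle',np.degrees(np.arctan2(fit[1],fit[0])).round(1),'n',m.sum(),'top z',np.percentile(Z,99.5).round(3),'a at top',A[Z>np.percentile(Z,99)].mean().round(3),s['tool_pos'].round(3),s['contact_force'].round(1))
E
python3 ang.py L; python3 st.py|tail -3
```

```text
16.23 angle 56.9 n 2279 top z 0.308 a at top 0.187 [0.614 0.171 0.252] [-0.6 -0.   0.4]
[[ 0.786 -0.101  0.61 ]
 [ 0.051  0.994  0.098]
 [-0.616 -0.046  0.786]]
```

>>> {"api": "play_rows", "payload": {"plan": [[-3,0,-20,0,1],[-20,2,-45,0,1],[-50,6,-69,0,1],[-66,8,-80,0,1],[-66,8,-80,0,1]]}}

```text
time: 16.85
tool_pos: [0.5117, 0.1682, 0.2296]
tool_rot: [0.944, -0.038, 0.324, 0.041]
contact_force: [0.4, -0.8, -0.1]
gripper_width: 0.004
```

```bash
python3 ang.py L; python3 -c "
from h import *
w=np.load('w1.npy');y=np.radians(5.7);dx,dy=w[...,0]-.751,w[...,1]-.182
a=-(dx*np.cos(y)+dy*np.sin(y));b=-dx*np.sin(y)+dy*np.cos(y)
m=(b>.03)&(b<.08)
for lo in np.arange(0,.24,.02):
  q=m&(a>lo)&(a<lo+.02); print(lo.round(2),np.nanmedian(w[...,2][q]).round(3),np.nanmax(w[...,2][q]).round(3))"
```

```text
16.9 angle 27.3 n 3041 top z 0.228 a at top 0.179 [0.512 0.168 0.23 ] [-0.5  0.4 -0.1]
0.0 0.123 0.13
0.02 0.132 0.141
0.04 0.143 0.15
0.06 0.154 0.161
0.08 0.164 0.171
0.1 0.174 0.181
0.12 0.184 0.192
0.14 0.192 0.203
0.16 0.095 0.23
0.18 0.003 0.229
0.2 0.002 0.01
0.22 0.001 0.004
```

The left lid fell to 27° half a second after release, so it is the slack one. Next is the right keeper.

>>> {"api": "play_rows", "payload": {"plan": [[-4,-52,-11,0,1],[-7,-105,-22,0,1],[-10,-157,-34,0,1],[-14,-210,-45,0,1],[-17,-263,-56,0,1],[-20,-315,-68,0,1],[-24,-368,-79,0,1],[-24,-368,-79,0,1]]}}

```text
time: 17.9
tool_pos: [0.4807, -0.2126, 0.1973]
tool_rot: [0.944, -0.037, 0.327, 0.036]
contact_force: [0.1, 0.9, 0.2]
gripper_width: 0.002
```

```bash
cat > d.py <<'E'
from plant import manip
from h import *
import sys
s=manip.state(); M=rot(s["tool_rot"])
print(s["time"],s["joint_pos"].round(2),s["tool_pos"].round(3),s["contact_force"].round(1),M[:,0].round(3))
v=list(map(float,sys.argv[1:]))
for i in range(0,len(v),3): print(v[i:i+3],(M.T@(np.array(v[i:i+3])-s["tool_pos"])*1000).round(0))
E
python3 d.py .482 -.207 .083 .516 -.201 .083; python3 ang.py L
```

```text
17.9 [-0.93 -0.6   2.38  0.9   0.98 -2.99] [ 0.481 -0.213  0.197] [0.1 0.9 0.2] [ 0.783  0.044 -0.62 ]
[0.482, -0.207, 0.083] [ 72.  11. -88.]
[0.516, -0.201, 0.083] [ 99.  13. -67.]
17.95 angle -0.1 n 3173 top z 0.121 a at top 0.102 [ 0.481 -0.21   0.197] [ 0.1 -0.1 -0. ]
```

>>> {"api": "play_rows", "payload": {"plan": [[0,1,0,0.18,1],[0,2,0,0.36,1],[0,3,0,0.54,1],[0,4,0,0.72,1],[0,5,0,0.9,1],[0,5,0,1.08,1],[0,5,0,1.26,1],[0,5,0,1.44,1]]}}

```text
time: 18.95
tool_pos: [0.4814, -0.2007, 0.1978]
tool_rot: [0.734, 0.595, 0.272, -0.185]
contact_force: [-0.2, -0.7, -0.3]
gripper_width: -0.002
```

```bash
python3 st.py; python3 d.py .480 -.207 .083 .516 -.201 .083
```

```text
18.95 [-0.907 -0.621  2.39   0.896  0.982 -1.531] [ 0.481 -0.201  0.198] [ 0.734  0.595  0.272 -0.185] [-0.2 -0.7 -0.3]
[[ 0.784  0.594  0.178]
 [ 0.051  0.224 -0.973]
 [-0.619  0.772  0.145]]
18.95 [-0.91 -0.62  2.39  0.9   0.98 -1.53] [ 0.481 -0.201  0.198] [-0.2 -0.7 -0.3] [ 0.784  0.051 -0.619]
[0.48, -0.207, 0.083] [ 70. -91. -11.]
[0.516, -0.201, 0.083] [ 98. -68. -10.]
```

>>> {"api": "play_rows", "payload": {"plan": [[14,-19,-3,0.06,1],[28,-38,-5,0.12,1],[42,-58,-8,0.12,1],[56,-77,-10,0.12,1],[68,-96,-12,0.12,1],[68,-96,-12,0.12,1]]}}

```text
time: 19.7
tool_pos: [0.4734, -0.2064, 0.0754]
tool_rot: [0.696, 0.637, 0.263, -0.201]
contact_force: [0.3, 0.4, -0.4]
gripper_width: 0.001
```

```bash
python3 st.py; python3 d.py .515 -.201 .08; python3 look.py side s4 250 200 160 120
```

```text
19.7 [-0.936 -0.362  2.456  1.108  0.831 -1.774] [ 0.473 -0.206  0.075] [ 0.696  0.637  0.263 -0.201] [ 0.3  0.4 -0.4]
[[ 0.781  0.615  0.109]
 [ 0.054  0.107 -0.993]
 [-0.622  0.781  0.05 ]]
19.7 [-0.94 -0.36  2.46  1.11  0.83 -1.77] [ 0.473 -0.206  0.075] [ 0.3  0.4 -0.4] [ 0.781  0.054 -0.622]
[0.515, -0.201, 0.08] [30. 30. -1.]
```

View pics/s4.png

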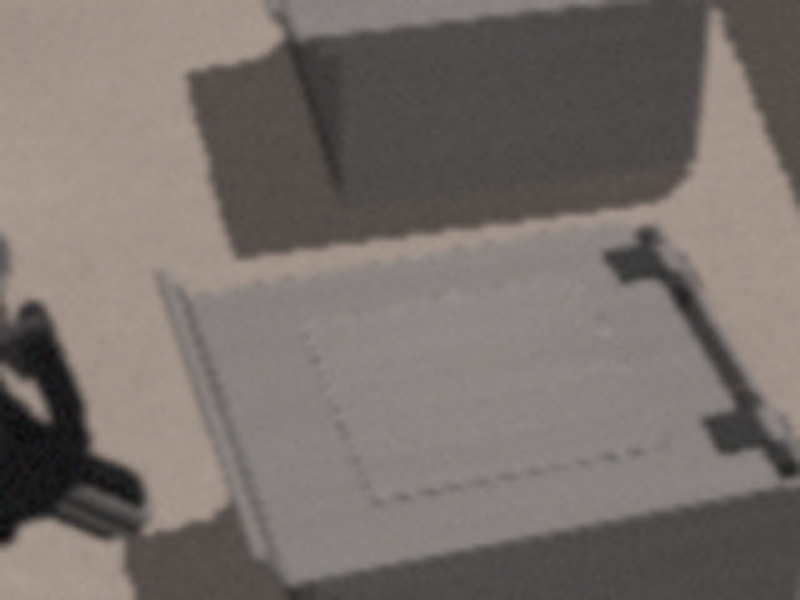

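The tip is at crop (140,500), in front of the right lip (160,275)–(265,555), so it is clear to move in.

>>> {"api": "play_rows", "payload": {"plan": [[10,8,0,0,1],[19,17,0,0,1],[26,24,-1,0,1],[30,28,-1,0,1],[30,28,-1,0,1]]}}

```text
time: 20.38
tool_pos: [0.5158, -0.203, 0.0827]
tool_rot: [0.698, 0.636, 0.26, -0.201]
contact_force: [0.7, 0.1, -0.6]
gripper_width: -0.003
```

```bash
python3 d.py; python3 arc.py 9.5 -2 22 12
```

```text
20.375 [-0.84 -0.28  2.38  1.14  0.75 -1.74] [ 0.516 -0.203  0.083] [ 0.7  0.1 -0.6] [ 0.784  0.051 -0.619]
20.375 [ 0.5158 -0.203   0.0827] [ 0.7  0.1 -0.6]
[-4.  5.  0.]
[-9. 11.  1.]
[-13.  17.   1.]
[-17.  23.   1.]
[-20.  29.   2.]
[-24.  35.   2.]
[-27.  41.   2.]
[-30.  47.   3.]
[-33.  54.   3.]
[-35.  60.   3.]
[-38.  67.   4.]
[-40.  74.   4.]
```

Straight up in small steps to feel the contact.

>>> {"api": "play_rows", "payload": {"plan": [[-3,3,0,0,1],[-5,6,0,0,1]]}}

```text
time: 20.62
tool_pos: [0.5148, -0.203, 0.0905]
tool_rot: [0.698, 0.636, 0.26, -0.201]
contact_force: [0.4, -1.3, -2.7]
gripper_width: 0.002
```

>>> {"api": "play_rows", "payload": {"plan": [[-2,3,0,0,1],[-4,5,0,0,1]]}}

```text
time: 20.88
tool_pos: [0.5134, -0.202, 0.0942]
tool_rot: [0.697, 0.636, 0.261, -0.203]
contact_force: [-0.4, -3.6, -10.6]
gripper_width: -0.001
```

>>> {"api": "play_rows", "payload": {"plan": [[-2,3,0,0,1],[-4,5,0,0,1]]}}

```text
time: 21.12
tool_pos: [0.5136, -0.2019, 0.1013]
tool_rot: [0.697, 0.636, 0.261, -0.202]
contact_force: [-2.1, -2.6, -9.8]
gripper_width: -0.001
```

>>> {"api": "play_rows", "payload": {"plan": [[-2,3,0,0,1],[-4,5,0,0,1]]}}

```text
time: 21.38
tool_pos: [0.514, -0.2018, 0.1084]
tool_rot: [0.697, 0.636, 0.261, -0.202]
contact_force: [-1.2, -4.0, -10.3]
gripper_width: -0.0
```

```bash
python3 arc.py 9.5 5 33 14
```

```text
21.375 [ 0.514  -0.2018  0.1084] [ -1.2  -4.  -10.3]
[-4.  6.  0.]
[-7. 12.  1.]
[-11.  18.   1.]
[-14.  25.   1.]
[-17.  31.   2.]
[-19.  37.   2.]
[-22.  44.   2.]
[-24.  51.   2.]
[-26.  57.   2.]
[-28.  64.   3.]
[-29.  71.   3.]
[-31.  78.   3.]
[-32.  85.   3.]
[-33.  92.   3.]
```

>>> {"api": "play_rows", "payload": {"plan": [[-4,6,0,0,1],[-7,12,1,0,1],[-11,18,1,0,1],[-14,25,1,0,1],[-17,31,2,0,1],[-19,37,2,0,1],[-22,44,2,0,1]]}}

```text
time: 22.25
tool_pos: [0.5237, -0.1997, 0.1565]
tool_rot: [0.697, 0.636, 0.261, -0.202]
contact_force: [-5.7, -4.3, -8.5]
gripper_width: -0.001
```

>>> {"api": "play_rows", "payload": {"plan": [[-2,7,0,0,1],[-4,13,0,0,1],[-6,20,1,0,1],[-7,27,1,0,1],[-9,34,1,0,1],[-10,41,1,0,1],[-11,48,1,0,1]]}}

```text
time: 23.12
tool_pos: [0.5449, -0.196, 0.2013]
tool_rot: [0.697, 0.636, 0.261, -0.202]
contact_force: [-1.5, -5.1, -10.4]
gripper_width: -0.005
```

```bash
python3 ang.py R; python3 arc.py 9.5 35 51 8; python3 d.py
```

```text
23.18 angle 32.9 n 2993 top z 0.245 a at top 0.167 [ 0.546 -0.196  0.202] [ 0.7 -3.6 -8.4]
23.175 [ 0.5455 -0.1959  0.2024] [ 0.7 -3.6 -8.4]
[-0.  7.  0.]
[-0. 14.  0.]
[-0. 21.  0.]
[ 0. 28.  0.]
[ 1. 35.  0.]
[ 2. 42.  0.]
[ 3. 49.  0.]
[ 4. 56.  0.]
23.175 [-0.76 -0.45  2.27  0.89  0.84 -1.36] [ 0.546 -0.196  0.202] [ 0.7 -3.6 -8.4] [ 0.783  0.052 -0.62 ]
```

>>> {"api": "play_rows", "payload": {"plan": [[0,7,0,0,1],[0,14,0,0,1],[0,21,0,0,1],[0,28,0,0,1],[1,35,0,0,1],[2,42,0,0,1],[2,46,0,0,1]]}}

```text
time: 24.05
tool_pos: [0.5751, -0.1908, 0.2374]
tool_rot: [0.698, 0.636, 0.261, -0.201]
contact_force: [-6.8, -3.4, -4.9]
gripper_width: -0.0
```

```bash
python3 ang.py R; python3 d.py;  python3 -c "
from h import *
w=np.load('w1.npy');y=np.radians(9.5);dx,dy=w[...,0]-.7105,w[...,1]+.169
a=-(dx*np.cos(y)+dy*np.sin(y));b=-dx*np.sin(y)+dy*np.cos(y)
for m in ((b>.03)&(b<.08),(b<-.03)&(b>-.08)):
 print([(np.nanmedian(w[...,2][q]).round(3),np.nanmax(w[...,2][q]).round(3)) for lo in np.arange(0,.16,.02) for q in [m&(a>lo)&(a<lo+.02)]])"
```

```text
24.1 angle 46.5 n 2550 top z 0.281 a at top 0.133 [ 0.575 -0.191  0.238] [-4.6 -2.9 -5.4]
24.1 [-0.7  -0.42  2.19  0.84  0.83 -1.25] [ 0.575 -0.191  0.238] [-4.6 -2.9 -5.4] [ 0.783  0.052 -0.619]
[(np.float64(0.13), np.float64(0.142)), (np.float64(0.15), np.float64(0.164)), (np.float64(0.171), np.float64(0.184)), (np.float64(0.192), np.float64(0.204)), (np.float64(0.212), np.float64(0.225)), (np.float64(0.228), np.float64(0.247)), (np.float64(0.245), np.float64(0.282)), (np.float64(0.09), np.float64(0.096))]
[(np.float64(0.131), np.float64(0.141)), (np.float64(0.151), np.float64(0.163)), (np.float64(0.172), np.float64(0.184)), (np.float64(0.193), np.float64(0.204)), (np.float64(0.214), np.float64(0.225)), (np.float64(0.23), np.float64(0.246)), (np.float64(0.264), np.float64(0.282)), (np.float64(0.089), np.float64(0.11))]
```

>>> {"api": "play_rows", "payload": {"plan": [[1,5,0,0,1],[2,11,0,0,1],[3,16,0,0,1],[3,16,0,0,1]]}}

```text
time: 24.6
tool_pos: [0.5875, -0.1887, 0.2483]
tool_rot: [0.698, 0.636, 0.261, -0.2]
contact_force: [-3.2, -2.6, -4.9]
gripper_width: -0.0
```

```bash
python3 ang.py R; python3 st.py
```

```text
24.65 angle 52.5 n 2259 top z 0.291 a at top 0.118 [ 0.587 -0.189  0.248] [-4.  -2.  -4.2]
24.65 [-0.682 -0.402  2.162  0.82   0.82  -1.221] [ 0.587 -0.189  0.248] [ 0.698  0.636  0.261 -0.2  ] [-4.  -2.  -4.2]
[[ 0.784  0.611  0.109]
 [ 0.052  0.11  -0.993]
 [-0.619  0.784  0.054]]
```

>>> {"api": "play_rows", "payload": {"plan": [[-1,-8,0,0,1],[-3,-25,0,0,1],[-25,-45,-4,0,1],[-50,-66,-8,0,1],[-60,-72,-9,0,1],[-60,-72,-9,0,1]]}}

```text
time: 25.4
tool_pos: [0.4953, -0.192, 0.2289]
tool_rot: [0.698, 0.636, 0.259, -0.201]
contact_force: [-0.3, 0.5, 0.8]
gripper_width: -0.002
```

```bash
python3 ang.py R; python3 d.py .52 -.2 .33
```

```text
25.45 angle -77.6 n 2645 top z 0.291 a at top 0.119 [ 0.496 -0.192  0.229] [ 0.1 -0.8 -1. ]
25.45 [-0.86 -0.64  2.35  0.85  0.98 -1.32] [ 0.496 -0.192  0.229] [ 0.1 -0.8 -1. ] [ 0.785  0.049 -0.618]
[0.52, -0.2, 0.33] [-44.  93.  16.]
```

>>> {"api": "play_rows", "payload": {"plan": [[-60,-72,-9,0,1],[-60,-72,-9,0,1],[-60,-72,-9,0,1],[-60,-72,-9,0,1],[-60,-72,-9,0,1],[-60,-72,-9,0,1],[-60,-72,-9,0,1]]}}

```text
time: 26.32
tool_pos: [0.4037, -0.193, 0.2082]
tool_rot: [0.698, 0.636, 0.261, -0.201]
contact_force: [-0.1, 0.4, 0.3]
gripper_width: 0.002
```

```bash
sed -i 's/(a<.19)&(w\[...,2\]>.09)/(a<.10)\&(w[...,2]>.105)/' ang.py; python3 ang.py R; python3 d.py .48 -.19 .36 .602 -.188 .335
```

```text
26.38 angle 51.1 n 1203 top z 0.243 a at top 0.099 [ 0.404 -0.193  0.208] [-0.6 -0.7 -0.4]
26.375 [-1.11 -0.92  2.52  0.87  1.25 -1.42] [ 0.404 -0.193  0.208] [-0.6 -0.7 -0.4] [ 0.784  0.051 -0.619]
[0.48, -0.19, 0.36] [-34. 166.  14.]
[0.602, -0.188, 0.335] [ 77. 221.  23.]
```

>>> {"api": "play_rows", "payload": {"plan": [[-9,42,4,0,1],[-17,83,7,0,1],[-26,125,11,0,1],[-34,166,14,0,1],[3,184,17,0,1],[40,203,20,0,1],[77,221,23,0,1],[77,221,23,0,1]]}}

```text
time: 27.38
tool_pos: [0.6026, -0.1868, 0.3322]
tool_rot: [0.697, 0.637, 0.263, -0.201]
contact_force: [0.6, 0.1, 0.3]
gripper_width: -0.0
```

```bash
python3 ang.py R; python3 st.py; python3 look.py side s5 230 160 240 180; python3 - <<'E'
from h import *
w=np.load('w1.npy');y=np.radians(9.5);dx,dy=w[...,0]-.7105,w[...,1]+.169
a=-(dx*np.cos(y)+dy*np.sin(y));b=-dx*np.sin(y)+dy*np.cos(y)
for lo in (-.08,-.06,-.04,.04,.06):
    m=(b>lo)&(b<lo+.02)&(a>.08)&(a<.16)&(w[...,2]>.27)&(w[...,2]<.3)
    print(lo,m.sum(),np.percentile(w[...,2][m],98).round(4),a[m].mean().round(4),a[m].min().round(4),a[m].max().round(4))
E
```

```text
27.43 angle 51.1 n 1138 top z 0.243 a at top 0.098 [ 0.602 -0.187  0.333] [ 0.9 -0.  -1.2]
27.425 [-0.657 -0.434  2.041  0.715  0.916 -1.057] [ 0.602 -0.187  0.333] [ 0.697  0.636  0.262 -0.201] [ 0.9 -0.  -1.2]
[[ 0.782  0.613  0.109]
 [ 0.053  0.109 -0.993]
 [-0.621  0.782  0.053]]
-0.08 73 0.2918 0.1209 0.1151 0.1258
-0.06 57 0.2913 0.1213 0.1158 0.1259Traceback (most recent call last):
  File "<stdin>", line 6, in <module>
    return _quantile_unchecked(
        a, q, axis, out, overwrite_input, method, keepdims, weights)
    return _ureduce(a,
                    func=_quantile_ureduce_func,
    ...<5 lines>...
                    overwrite_input=overwrite_input,
                    method=method)
    r = func(a, **kwargs)
    result = _quantile(arr,
                       quantiles=q,
    ...<2 lines>...
                       out=out,
                       weights=wgt)
    slices_having_nans = np.isnan(arr[-1, ...])
                                  ~~~^^^^^^^^^
IndexError: index -1 is out of bounds for axis 0 with size 0
```

View pics/s5.png

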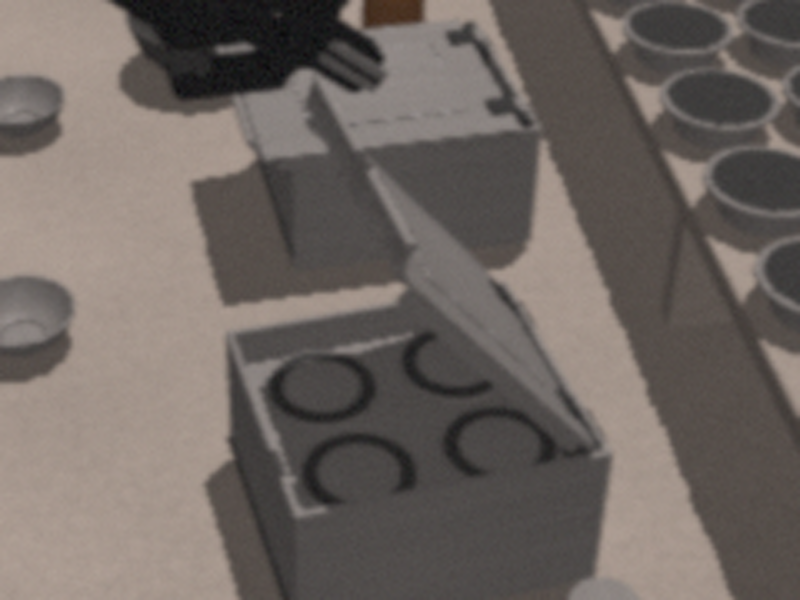

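The lid still stands at 51.1° two seconds after release, so the right keeper is the sound one. In the picture the fingertips at (350–380, 65–85) are above its lip line (315,85)–(410,250). Next I go down and feel for contact.

>>> {"api": "play_rows", "payload": {"plan": [[4,-5,0,0,1],[8,-10,-1,0,1],[12,-15,-1,0,1],[13,-17,-1,0,1]]}}

```text
time: 27.98
tool_pos: [0.6006, -0.1883, 0.3126]
tool_rot: [0.698, 0.636, 0.26, -0.201]
contact_force: [0.2, -0.4, 0.5]
gripper_width: 0.005
```

>>> {"api": "play_rows", "payload": {"plan": [[1.2,-1.6,0,0,1],[1.2,-1.6,0,0,1]]}}

```text
time: 28.22
tool_pos: [0.601, -0.1884, 0.3114]
tool_rot: [0.698, 0.636, 0.26, -0.201]
contact_force: [0.1, 0.3, 0.3]
gripper_width: 0.005
```

>>> {"api": "play_rows", "payload": {"plan": [[0.9,-1.2,0,0,1],[0.9,-1.2,0,0,1]]}}

```text
time: 28.48
tool_pos: [0.601, -0.1884, 0.3099]
tool_rot: [0.698, 0.636, 0.26, -0.201]
contact_force: [0.4, -0.0, 0.3]
gripper_width: 0.001
```

```bash
python3 d.py
```

```text
28.475 [-0.66 -0.42  2.07  0.74  0.88 -1.1 ] [ 0.601 -0.188  0.31 ] [ 0.4 -0.   0.3] [ 0.784  0.05  -0.619]
```

>>> {"api": "play_rows", "payload": {"plan": [[2.5,0,0,0,1],[2.5,0,0,0,1]]}}

```text
time: 28.72
tool_pos: [0.603, -0.1882, 0.3082]
tool_rot: [0.698, 0.636, 0.26, -0.201]
contact_force: [-0.6, -0.1, -0.4]
gripper_width: -0.003
```

>>> {"api": "play_rows", "payload": {"plan": [[0.9,-1.2,0,0,1],[0.9,-1.2,0,0,1]]}}

```text
time: 28.98
tool_pos: [0.6028, -0.1884, 0.3066]
tool_rot: [0.698, 0.636, 0.26, -0.201]
contact_force: [0.5, -0.9, -0.3]
gripper_width: -0.001
```

>>> {"api": "play_rows", "payload": {"plan": [[0.9,-1.2,0,0,1],[0.9,-1.2,0,0,1]]}}

```text
time: 29.22
tool_pos: [0.6028, -0.1885, 0.3052]
tool_rot: [0.698, 0.636, 0.26, -0.201]
contact_force: [0.2, -0.2, -0.3]
gripper_width: -0.001
```

>>> {"api": "play_rows", "payload": {"plan": [[0.6,-0.8,0,0,1],[0.6,-0.8,0,0,1]]}}

```text
time: 29.48
tool_pos: [0.6028, -0.1885, 0.3042]
tool_rot: [0.698, 0.636, 0.26, -0.201]
contact_force: [0.2, -0.2, -0.5]
gripper_width: 0.003
```

>>> {"api": "play_rows", "payload": {"plan": [[0.6,-0.8,0,0,1],[0.6,-0.8,0,0,1]]}}

```text
time: 29.72
tool_pos: [0.6028, -0.1886, 0.3033]
tool_rot: [0.698, 0.636, 0.26, -0.201]
contact_force: [-1.0, -0.3, 0.2]
gripper_width: 0.003
```

>>> {"api": "play_rows", "payload": {"plan": [[0.6,-0.8,0,0,1],[0.6,-0.8,0,0,1]]}}

```text
time: 29.98
tool_pos: [0.6028, -0.1887, 0.3023]
tool_rot: [0.698, 0.636, 0.26, -0.201]
contact_force: [0.2, 0.1, -0.5]
gripper_width: 0.002
```

>>> {"api": "play_rows", "payload": {"plan": [[0.6,-0.8,0,0,1],[0.6,-0.8,0,0,1]]}}

```text
time: 30.22
tool_pos: [0.6028, -0.1887, 0.3013]
tool_rot: [0.698, 0.636, 0.26, -0.201]
contact_force: [-0.9, -1.0, 0.2]
gripper_width: -0.002
```

>>> {"api": "play_rows", "payload": {"plan": [[0.6,-0.8,0,0,1],[0.6,-0.8,0,0,1]]}}

```text
time: 30.48
tool_pos: [0.6027, -0.1888, 0.3003]
tool_rot: [0.698, 0.636, 0.26, -0.201]
contact_force: [0.8, 0.6, 0.2]
gripper_width: -0.005
```

```bash
python3 ang.py R
```

```text
30.52 angle 51.1 n 1199 top z 0.243 a at top 0.099 [ 0.603 -0.189  0.3  ] [-0.2  0.4 -0.5]
```

>>> {"api": "play_rows", "payload": {"plan": [[0.6,-0.8,0,0,1],[0.6,-0.8,0,0,1]]}}

```text
time: 30.78
tool_pos: [0.6027, -0.1888, 0.2993]
tool_rot: [0.698, 0.636, 0.26, -0.201]
contact_force: [0.2, -0.2, 0.6]
gripper_width: -0.002
```

>>> {"api": "play_rows", "payload": {"plan": [[0.6,-0.8,0,0,1],[0.6,-0.8,0,0,1]]}}

```text
time: 31.02
tool_pos: [0.6027, -0.1889, 0.2983]
tool_rot: [0.698, 0.636, 0.26, -0.201]
contact_force: [0.4, -0.2, 0.2]
gripper_width: -0.001
```

>>> {"api": "play_rows", "payload": {"plan": [[0.6,-0.8,0,0,1],[0.6,-0.8,0,0,1]]}}

```text
time: 31.28
tool_pos: [0.6027, -0.189, 0.2972]
tool_rot: [0.698, 0.636, 0.26, -0.201]
contact_force: [-0.0, 0.3, -0.5]
gripper_width: -0.0
```

```bash
python3 d.py; python3 look.py side s6 280 140 100 75
```

```text
31.275 [-0.66 -0.41  2.08  0.75  0.86 -1.12] [ 0.603 -0.189  0.297] [-0.   0.3 -0.5] [ 0.784  0.05  -0.619]
```

View pics/s6.png

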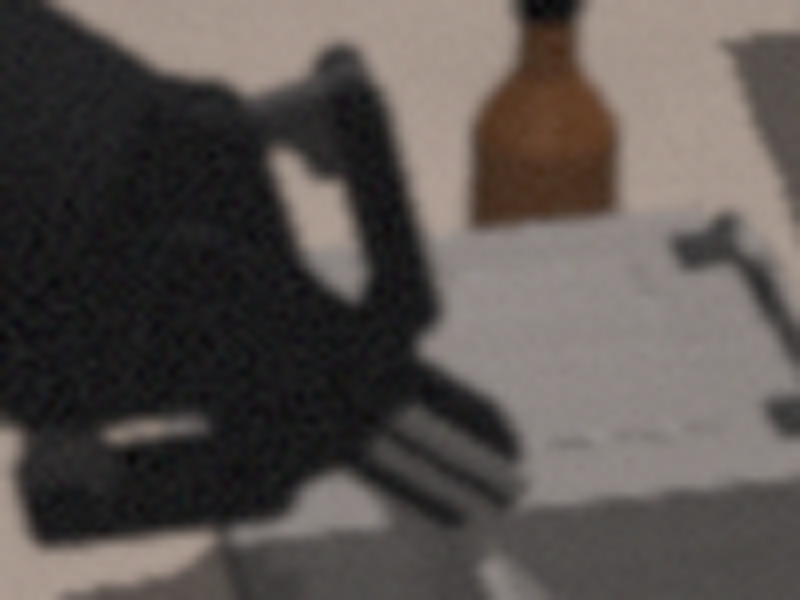

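The lower finger's back ends at about (457,520) and the pad ends at (512,503), so the tip has a bevel that is nearly level. The lip strip shows just below it at (490,560). I'll continue down.

>>> {"api": "play_rows", "payload": {"plan": [[0.6,-0.8,0,0,1],[0.6,-0.8,0,0,1]]}}

```text
time: 31.58
tool_pos: [0.6027, -0.189, 0.2963]
tool_rot: [0.698, 0.636, 0.26, -0.201]
contact_force: [0.1, -0.2, 0.0]
gripper_width: 0.001
```

>>> {"api": "play_rows", "payload": {"plan": [[0.6,-0.8,0,0,1],[0.6,-0.8,0,0,1]]}}

```text
time: 31.82
tool_pos: [0.6026, -0.1891, 0.2953]
tool_rot: [0.698, 0.636, 0.26, -0.201]
contact_force: [-0.8, 0.2, 0.1]
gripper_width: -0.0
```

>>> {"api": "play_rows", "payload": {"plan": [[0.6,-0.8,0,0,1],[0.6,-0.8,0,0,1]]}}

```text
time: 32.08
tool_pos: [0.6026, -0.1891, 0.2943]
tool_rot: [0.698, 0.636, 0.26, -0.201]
contact_force: [-0.3, -0.1, -1.2]
gripper_width: 0.002
```

>>> {"api": "play_rows", "payload": {"plan": [[0.6,-0.8,0,0,1],[0.6,-0.8,0,0,1]]}}

```text
time: 32.33
tool_pos: [0.6026, -0.1892, 0.2933]
tool_rot: [0.698, 0.636, 0.26, -0.201]
contact_force: [0.5, -0.0, -0.4]
gripper_width: 0.002
```

>>> {"api": "play_rows", "payload": {"plan": [[0.6,-0.8,0,0,1],[0.6,-0.8,0,0,1]]}}

```text
time: 32.58
tool_pos: [0.6026, -0.1892, 0.2923]
tool_rot: [0.698, 0.636, 0.26, -0.201]
contact_force: [0.4, -0.0, 0.1]
gripper_width: 0.004
```

```bash
python3 ang.py R
```

```text
32.62 angle 51.1 n 1219 top z 0.244 a at top 0.099 [ 0.603 -0.189  0.292] [ 0.5  0.1 -0.2]
```

>>> {"api": "play_rows", "payload": {"plan": [[0.6,-0.8,0,0,1],[0.6,-0.8,0,0,1]]}}

```text
time: 32.88
tool_pos: [0.6026, -0.1893, 0.2914]
tool_rot: [0.698, 0.636, 0.26, -0.201]
contact_force: [-0.9, -0.3, 0.2]
gripper_width: 0.001
```

>>> {"api": "play_rows", "payload": {"plan": [[0.6,-0.8,0,0,1],[0.6,-0.8,0,0,1]]}}

```text
time: 33.12
tool_pos: [0.6027, -0.1894, 0.2912]
tool_rot: [0.698, 0.636, 0.26, -0.201]
contact_force: [-1.9, 0.3, 2.3]
gripper_width: 0.001
```

```bash
python3 d.py; python3 look.py side s7 280 140 100 75
```

```text
33.125 [-0.66 -0.4   2.09  0.76  0.85 -1.13] [ 0.603 -0.189  0.291] [-1.9  0.3  2.3] [ 0.784  0.05  -0.618]
```

View pics/s7.png

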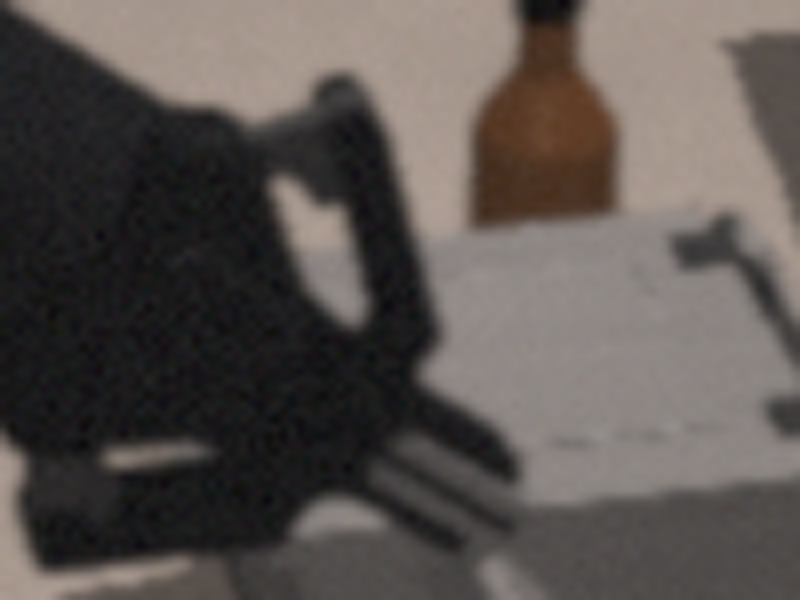

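Contact: the tool feels (-1.9, 0.3, 2.3) N, so the bead is slightly in front of the tip corner. I'll back off and shift forward about 2.5 mm so that the push is straight down.

>>> {"api": "play_rows", "payload": {"plan": [[-0.6,0.8,0,0,1],[-1.2,1.6,0,0,1],[0.7,3.1,0,0,1]]}}

```text
time: 33.55
tool_pos: [0.6048, -0.1891, 0.2923]
tool_rot: [0.698, 0.636, 0.26, -0.201]
contact_force: [-6.7, -0.3, 4.6]
gripper_width: 0.004
```

>>> {"api": "play_rows", "payload": {"plan": [[0.9,-1.2,0,0,1],[0.9,-1.2,0,0,1]]}}

```text
time: 33.8
tool_pos: [0.6055, -0.1894, 0.2927]
tool_rot: [0.698, 0.636, 0.259, -0.201]
contact_force: [-4.2, -0.7, 4.0]
gripper_width: 0.002
```

>>> {"api": "play_rows", "payload": {"plan": [[0.5,-0.6,0,0,1],[0.5,-0.6,0,0,1]]}}

```text
time: 34.05
tool_pos: [0.6057, -0.1895, 0.2926]
tool_rot: [0.699, 0.636, 0.259, -0.2]
contact_force: [-3.8, 0.3, 6.4]
gripper_width: 0.002
```

```bash
python3 d.py
```

```text
34.05 [-0.66 -0.4   2.08  0.76  0.85 -1.13] [ 0.606 -0.189  0.293] [-3.8  0.3  6.4] [ 0.786  0.049 -0.616]
```

>>> {"api": "play_rows", "payload": {"plan": [[-1.5,2,0,0,1],[-3,4,0,0,1],[-4.3,5.5,0,0,1],[-2,7.3,0,0,1],[-1.2,8,0,0,1],[-1.2,8,0,0,1]]}}

```text
time: 34.8
tool_pos: [0.609, -0.1882, 0.2969]
tool_rot: [0.698, 0.636, 0.26, -0.201]
contact_force: [-0.1, 0.0, 0.1]
gripper_width: -0.003
```

```bash
python3 ang.py R; python3 d.py
```

```text
34.85 angle 51.2 n 1187 top z 0.243 a at top 0.099 [ 0.609 -0.188  0.297] [ 0.6  0.  -0.4]
34.85 [-0.65 -0.39  2.07  0.75  0.85 -1.11] [ 0.609 -0.188  0.297] [ 0.6  0.  -0.4] [ 0.784  0.051 -0.619]
```

>>> {"api": "play_rows", "payload": {"plan": [[0.9,-1.2,0,0,1],[0.9,-1.2,0,0,1]]}}

```text
time: 35.1
tool_pos: [0.6088, -0.1884, 0.2953]
tool_rot: [0.698, 0.636, 0.26, -0.201]
contact_force: [-0.4, 0.2, 0.0]
gripper_width: -0.002
```

>>> {"api": "play_rows", "payload": {"plan": [[0.5,-0.6,0,0,1],[0.5,-0.6,0,0,1]]}}

```text
time: 35.35
tool_pos: [0.6089, -0.1884, 0.2948]
tool_rot: [0.698, 0.636, 0.26, -0.201]
contact_force: [-0.1, 0.1, -0.5]
gripper_width: 0.001
```

>>> {"api": "play_rows", "payload": {"plan": [[0.5,-0.6,0,0,1],[0.5,-0.6,0,0,1]]}}

```text
time: 35.6
tool_pos: [0.609, -0.1885, 0.294]
tool_rot: [0.698, 0.636, 0.26, -0.201]
contact_force: [-0.6, 0.1, -0.0]
gripper_width: -0.004
```

>>> {"api": "play_rows", "payload": {"plan": [[0.5,-0.6,0,0,1],[0.5,-0.6,0,0,1]]}}

```text
time: 35.85
tool_pos: [0.609, -0.1885, 0.2932]
tool_rot: [0.698, 0.636, 0.26, -0.201]
contact_force: [-0.2, -0.9, 0.2]
gripper_width: -0.003
```

>>> {"api": "play_rows", "payload": {"plan": [[0.4,-0.5,0,0,1],[0.4,-0.5,0,0,1]]}}

```text
time: 36.1
tool_pos: [0.609, -0.1885, 0.2926]
tool_rot: [0.698, 0.636, 0.26, -0.201]
contact_force: [0.6, 0.3, 0.1]
gripper_width: 0.001
```

>>> {"api": "play_rows", "payload": {"plan": [[0.4,-0.5,0,0,1],[0.4,-0.5,0,0,1]]}}

```text
time: 36.35
tool_pos: [0.6091, -0.1886, 0.2923]
tool_rot: [0.698, 0.636, 0.26, -0.201]
contact_force: [0.4, -0.2, 0.9]
gripper_width: 0.001
```

>>> {"api": "play_rows", "payload": {"plan": [[0.4,-0.5,0,0,1],[0.4,-0.5,0,0,1]]}}

```text
time: 36.6
tool_pos: [0.6093, -0.1887, 0.2921]
tool_rot: [0.698, 0.636, 0.26, -0.201]
contact_force: [0.4, -0.1, 2.9]
gripper_width: 0.001
```

>>> {"api": "play_rows", "payload": {"plan": [[0.3,-0.4,0,0,1],[0.3,-0.4,0,0,1]]}}

```text
time: 36.85
tool_pos: [0.6094, -0.1888, 0.292]
tool_rot: [0.698, 0.636, 0.259, -0.201]
contact_force: [-0.5, 1.2, 4.7]
gripper_width: 0.001
```

Now it is a vertical push at 4.7 N. I'll add a touch more, hold briefly, then lift off.

>>> {"api": "play_rows", "payload": {"plan": [[0.1,-0.1,0,0,1],[0.1,-0.1,0,0,1],[0.1,-0.1,0,0,1],[0.1,-0.1,0,0,1]]}}

```text
time: 37.35
tool_pos: [0.6094, -0.1888, 0.292]
tool_rot: [0.698, 0.636, 0.259, -0.201]
contact_force: [-1.5, 0.6, 5.8]
gripper_width: -0.004
```

>>> {"api": "play_rows", "payload": {"plan": [[-3,4,0,0,1],[-10,13,1,0,1],[-20,25,2,0,1],[-32,40,3,0,1],[-80,2,0,0,1],[-120,-29,-4,0,1],[-120,-29,-4,0,1]]}}

```text
time: 38.22
tool_pos: [0.4953, -0.1949, 0.3444]
tool_rot: [0.699, 0.636, 0.258, -0.202]
contact_force: [-0.5, -1.2, -0.2]
gripper_width: 0.0
```

```bash
python3 d.py; python3 ang.py R; python3 ang.py L; python3 - <<'E'
from h import *
import cv2
from plant import manip
f=manip.grab_frame("top"); cv2.imwrite("pics/top9.png",f["img"][:,:,::-1])
a=np.load("top0.npz")["img"].astype(int); b=f["img"].astype(int)
for nm,(u,v) in dict(cupL=(177,325),cupM=(303,323),cupR=(443,335),bowl=(141,251),glass=(494,253),soy=(165,180),shk=(457,186)).items():
    print(nm,abs(a-b)[v-25:v+25,u-25:u+25].mean().round(1))
E
```

```text
38.225 [-0.86 -0.71  2.2   0.76  1.13 -1.14] [ 0.495 -0.195  0.344] [-0.5 -1.2 -0.2] [ 0.786  0.045 -0.617]
38.27 angle 51.0 n 1211 top z 0.243 a at top 0.099 [ 0.496 -0.195  0.344] [ 0.2 -0.4  0.6]
38.33 angle 0.3 n 1464 top z 0.122 a at top 0.069 [ 0.497 -0.194  0.344] [ 0.7 -0.5  0.1]
cupL 9.0
cupM 9.2
cupR 65.3
bowl 5.2
glass 11.5
soy 8.0
shk 13.2
```

View pics/top9.png

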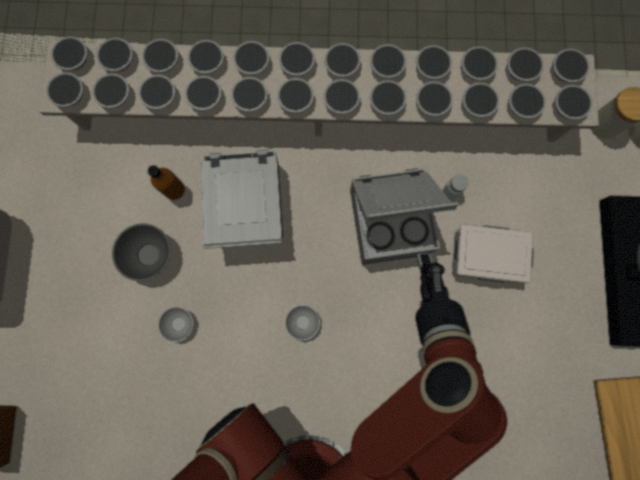

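The picture shows the right lid half open with the gripper clear, the left lid shut, and the bystanders where they were. The arm hides the right cup at (443,335), so I'll check it in the side view and then hand in.

```bash
python3 - <<'E'
from h import *
from plant import manip
f=manip.grab_frame("side"); a=np.load("side0.npz")["img"]; b=f["img"]
t=a[345:390,190:250]; r=cv2.matchTemplate(b[325:410,170:270],t,cv2.TM_CCOEFF_NORMED); _,m,_,l=cv2.minMaxLoc(r); print("cupR match",m,"shift",l[0]-20,l[1]-20)
print(manip.job_done())
E
```

```text
cupR match 0.6153208613395691 shift 0 0
the job is handed in; nothing more can be done
None
```

The sound keeper is the right-hand one. Its lid is standing half open at about 51°, the slack left lid is shut, and I have handed the job in at about 38 s of the 70 s.

- **Tilting the tool:** moves only shift the tool or turn it about its own axis. To get a fingertip under the lips I drove the arm gently into its reach limits, which left the tool tilted about 38° below level. One of those approaches gave a brief wrist reading of about 68 N in free air, below the 120 N limit. The elbow joint also read 0.055 to 0.057, just under its stated minimum of 0.06.
- **Left lid (slack):** it lifted with about 5 N to about 50°; the camera read 57°, but the gripper was probably in that reading. It sank to 27° within half a second of release and was shut about a second later.
- **Right lid (sound):** it took about 11 N to lift. It read 52.5° just before release and then held at 51.1° for the 2 s or so that I watched.
- **Push test:** two early touches were off-line, with up to 6.7 N sideways and 6.4 N down. After I re-aimed, the push was nearly straight down, rising to 4.7 N and then 5.8 N, held for about half a second. The lid still read 51.0° afterwards.

**Last checks:** right lid 51.0°, left lid 0.3°, gripper clear with no contact force. From above, the bowl, glass box, bottle, shaker and two of the cups look unmoved. The arm hid the right-hand cup from above. In the side view it matched at zero shift, but the match was weak at 0.62, perhaps because of the arm or its shadow. So that cup is less certain than the rest.

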